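Fill the coaster box and hold its lid at the balance point

ROBOT

A 6-joint arm with a two-finger parallel gripper is mounted at the origin on a cart in front of the work surface, level with it; the furniture and walls round the work are solid. World frame = base frame: x ahead of the robot, y to its left, z up, the work surface at z = 0. Lengths are in mm, angles in rad, forces in N, time in s.
With the tool pointing down it reaches from about 400 to 925 mm from the base axis. Payload 12.5 kg.
Tool frame: the origin (TCP) lies between the finger pads; the fingertips stand 11 mm ahead of it and the grasp point (between the pads) lies 8 mm behind it (env.tip_extent is the distance from the TCP to the fingertips, in mm); x points along the fingers, z is the direction in which the jaws open and shut, and the axes are right-handed (so a half turn about x gives the same grasp; the last joint's range is limited). The gripper opens to 95 mm and grips with 3 to 60 N. Pads are 20 mm wide; open, the fingers measure 119 mm over their backs; the gripper's body (75 mm by 180 mm) begins 59 mm behind the grasp point.
Start: joints at [-1.356, 0.491, 1.559, -0, 1.092, -0.106], TCP at [197.102, -593.127, 193.061] pointing down, gripper open.
Joint ranges: [-3.1, 3.1], [-0.84, 2.19], [0.05, 2.79], [-1.13, 4.28], [0.06, 2.93], [-2.69, 2.69]. Speed limits (rad/s): [2.22, 2.22, 2.79, 3.14, 3.14, 3.14].

INTERFACE

Orientations are given as [roll, pitch, yaw] about the fixed x, y, z axes, in that order (R = Rz(yaw) Ry(pitch) Rx(roll)).
In Python, from cell import status, imaging, env gives the robot as it stands. The module is installed in compiled form; this text tells all that it offers.
- The arm moves only by the tool apply_moves, never from a script. Its argument "increments" is a list of rows, each a list of 5 numbers: the closure, from 0 (fully open) to 1 (shut), then the shift along the tool's x, y, z in mm, then the turn about the tool's x in degrees. A call has 1 to 10 rows; each row shifts and turns the commanded pose from where the row before left it, along the tool's axes as they then stand; what a row does not reach is not made up. A row lasts 1/10 s, in which the tool goes at most 50 mm and 8.59 degrees, less where a joint would pass 70% of its speed; a pose out of reach is approached as far as the arm can. A call with a gripper value outside its range is refused whole. The fingers move at their own pace and stop on an object; the grip force is fixed at half the most. Time passes only in rows, so rows that do not move let the fingers close. It gives the time, the measured TCP pose, the force and the opening at its end, in the units of the state.
- status.state(): the state, without advancing time (a new reading comes with each control period).
- imaging.read_camera(name): name is "side" or "top"; returns a dict with "pixels" (400x640x3 uint8, red, green, blue), "fovy" (degrees; the focal length in pixels is half the picture's height over the tangent of half this angle, whatever the lens; pixels are square), "cx", "cy" (the principal point, pixels), "distortion" ([k1, k2, p1, p2, k3] as OpenCV has them; the pictures are not rectified), "R" (3x3) and "t" (3): a world point X has camera coordinates R X + t. Camera axes: x right, y down, z forward; pixel columns grow to the right and rows downward; lengths in mm; the calibration is good to about 2 mm. A picture is of the moment at which its call begins. There is no depth.
- env.job_done(): hands the job in, once; it reports no verdict.
The state is a dict: "t": time; "joints": joint angles; "qvel": joint speeds; "tau": joint torques, N m; "eef_pos": TCP position; "tcp_rot": TCP orientation; "ft_force": force on the tool from outside, world axes, zero at the start; "moment": the same for the moment, N m; "opening": opening from 0.0 (shut) to 1.0 (fully open).
Only numpy, scipy, OpenCV 4.12 (cv2) and the standard library are available. Lean on these libraries where they do the work, as an engineer would, in place of code of your own. Each camera call takes 0.05 s, during which the arm holds its last target. There are 200 camera calls.

TASK

Put the two loose coasters away in the open wooden box, squarely on top of the one already in it, so that the three make one straight pile. Then swing the box's lid from where it leans back up to its balance point, standing straight up over the hinge, without letting it fall forward, and keep it there gripped between the fingers so that I can screw on the lid stay. Finish while still holding the lid; leave the other things on the table alone.

Things in the scene. Friction and masses are not known exactly. Their poses are not given: they have to be found in the camera images.
- coaster_box: Open box of light wood, fixed to the table. Outside 140 (its x) x 180 (its y) x 45 mm high, walls and floor 6 mm, so the inside is 128 x 168 mm and 39 mm deep. Origin: centre of its underside. Its +x side carries the hinges and faces away from the robot, turned by up to 0.2 rad. Inside lies one coaster.
- box_floor (a point): Centre of the box's inner floor, 6 mm above the table; axes as the box.
- lid (a joint): Angle of the box's hinged lid, rad: 0 shut flat on the box, 1.571 standing straight up, which is its balance point (hinge axis and centre of mass lie in its mid-plane), 2.0 leaning back on its stop, where it rests at the start. The hinge is nearly free: the lid drops one way or the other unless held. Mass 0.2 to 0.33 kg.
- lid_hinge (a point): Middle of the hinge axis, which runs along the box's y, 70 mm from the box centre towards its +x and 50.5 mm above the table. Moves with the lid only in turning.
- lid_tab (a point): Middle of the tab at the middle of the lid's free edge, half way through its thickness. The lid is a light wooden plate 10 mm thick, 180 mm wide along the hinge, reaching 140 mm from the hinge axis; the tab, 44 mm wide and as thick, reaches 158 mm; this point is 149 mm from the axis. With the lid straight up it is right above lid_hinge.
- coaster_in_box: Coaster lying flat on the floor of the box: loose dark wooden square, 60 x 60 x 12 mm with a flush cork disc in its top, 40 g; turned by up to 0.12 rad from the box. Origin: centre of its underside; x and y along its edges, z up.
- coaster_a: Loose coaster, same as the one in the box (60 x 60 x 12 mm, 40 g), lying flat on the table. Origin: centre of its underside; x and y along its edges, z up.
- coaster_b: Second loose coaster on the table, same as coaster_a.
- mug: Cream mug with a handle, 83 mm wide, 94 mm high, bystander. Origin: centre of its underside.
- honey_jar: Glass jar, 71 mm across, 110 mm high, bystander. Origin: centre of its underside.
- spice_jar: Small jar with a green cap, 46 mm across, 106 mm high, bystander. Origin: centre of its underside.
Things that resemble listed ones, but are neither listed nor needed, are in the scene too. Leave any pink or white look-alike of the coaster_a alone.

How it is judged:
By the outcome, as a careful person would: the job done as asked, in the order asked, and still so for the second after the job is handed in, while the arm keeps its last pose, push and grip.
It also fails if it takes over 70 s, if anything falls off the work surface, if the arm or the gripper's body presses on something with over 40 N, if the wrist force passes 120 N, or if a joint passes its speed limit or range.

## Working session

There is one attempt and no reset: what is moved stays moved. The work goes in short steps, Python scripts to look and compute and a tool call to move; the robot and the scene stay as the last step left them, time stands still between calls to the robot, and variables do not carry over. Pictures are saved under pics/ and viewed, about 8 in all and at most 12, crops included, and the job is handed in when it is done.

Besides the shell and the picture viewer there is one more tool, called after "Request:" as name([rows], argument=value, ...), one row to a line, values as JSON. apply_moves: Moves the arm, as the interface text tells. Its arguments: {"type":"object","properties":{"increments":{"type":"array"}},"required":["increments"]}

```bash
mkdir -p pics
cat > h.py <<'E'
import numpy as np, cv2, pickle
from cell import status, imaging, env
def shot(name, tag):
    c=imaging.read_camera(name); pickle.dump(c,open(f'pics/{name}_{tag}.pkl','wb')); cv2.imwrite(f'pics/{name}_{tag}.png',c['pixels'][:,:,::-1]); return c
def load(name,tag): return pickle.load(open(f'pics/{name}_{tag}.pkl','rb'))
def K(c):
    f=200/np.tan(np.radians(c['fovy'])/2); return np.array([[f,0,c['cx']],[0,f,c['cy']],[0,0,1.]])
def ray(c,uv):
    n=cv2.undistortPoints(np.array(uv,float).reshape(-1,1,2),K(c),np.array(c['distortion'],float)).reshape(-1,2)
    R=np.array(c['R']);t=np.array(c['t']); return -R.T@t, np.c_[n,np.ones(len(n))]@R
def atz(c,uv,z):
    o,d=ray(c,uv); return o+d*((z-o[2])/d[:,2])[:,None]
def proj(c,X):
    return cv2.projectPoints(np.array(X,float).reshape(-1,1,3),np.array(c['R'],float),np.array(c['t'],float),K(c),np.array(c['distortion'],float))[0].reshape(-1,2)
E
python3 - <<'E'
from h import *
for n in('top','side'):
    c=shot(n,'0'); print(n,c['fovy'],c['cx'],c['cy'],c['distortion'],np.round(-np.array(c['R']).T@c['t']),np.round(c['R'],2).tolist())
print(status.state())
E
```

```text
top 50.73898320746389 320.00983157023074 198.3336752914548 [-0.04738855  0.          0.          0.          0.        ] [ 479.   32. 1024.] [[-0.03, -1.0, -0.0], [-0.99, 0.03, -0.12], [0.12, 0.0, -0.99]]
side 50.60108151017664 316.860734015521 197.12689557984285 [-0.05780765  0.          0.          0.          0.        ] [374. 855. 571.] [[-0.97, -0.24, 0.02], [-0.14, 0.5, -0.85], [0.19, -0.83, -0.52]]
{'t': 0.1, 'joints': array([-1.35561140e+00,  4.91452127e-01,  1.55935462e+00, -5.94365179e-05,
        1.09166829e+00, -1.05658328e-01]), 'qvel': array([-6.42001854e-05, -2.12692083e-03, -2.07071322e-05,  2.47101344e-04,
       -8.67882906e-04, -9.13913569e-04]), 'tau': array([ 4.45865429e-03, -6.13624048e+01, -2.58605647e+01,  6.94549992e-02,
        4.70354548e-02, -6.52829863e-05]), 'eef_pos': array([ 197.0312526 , -592.90831218,  192.56115383]), 'tcp_rot': array([3.09561056, 1.56991237, 1.84568491]), 'ft_force': array([-0.17533678,  0.01647014,  0.01238557]), 'moment': array([-0.01271789, -0.01886414, -0.05183418]), 'opening': 1.001034217214597}
```

View pics/top_0.png

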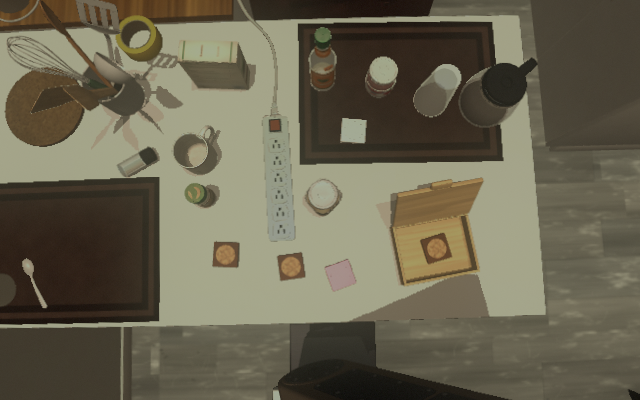

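View pics/side_0.png

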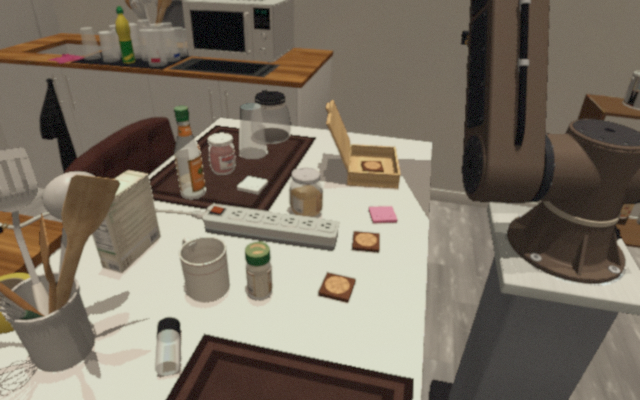

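The top view shows two loose brown coasters at about (226,254) and (291,266). The box is at (435,250) with its coaster at (436,248), and the lid leans away from the robot. The pink and white squares are decoys. Next I'll enlarge these regions.

Run:
```python
from h import *
c=load('top','0'); im=c['pixels'][:,:,::-1]
a=cv2.resize(im[225:295,200:320],None,fx=5,fy=5,interpolation=cv2.INTER_CUBIC)
b=cv2.resize(im[170:290,375:495],None,fx=5,fy=5,interpolation=cv2.INTER_CUBIC)
cv2.imwrite('pics/ca.png',np.vstack([a[:,:],])); cv2.imwrite('pics/cb.png',b)
def rect(x0,y0,x1,y1,zt,th=85):
    g=cv2.resize(im[y0:y1,x0:x1].max(2),None,fx=6,fy=6,interpolation=cv2.INTER_CUBIC)
    m=(g<th).astype(np.uint8)
    cs,_=cv2.findContours(m,0,2); k=max(cs,key=cv2.contourArea); k=cv2.convexHull(k).reshape(-1,2)
    uv=(k+0.5)/6-0.5+[x0,y0]
    X=atz(c,uv,zt)[:,:2]; (cx,cy),(w,h),an=cv2.minAreaRect(X.astype(np.float32)); print(np.round([cx,cy,w,h,an],1),np.median(im[y0:y1,x0:x1].max(2)))
for th in(80,110,140):
    rect(205,235,248,275,12,th);rect(270,245,312,288,12,th);rect(418,230,455,266,18,th)
```

```text
[450.5 233.9   1.1   3.2  70.9] 166.0
[ 4.664e+02  9.680e+01  4.000e-01  0.000e+00 -9.150e+01] 166.0
[ 499.4 -241.8    5.6    1.2   88.3] 162.0
[469.1 260.4  61.7  58.5  86.6] 166.0
[437.3 105.5  58.9  59.4   6.5] 166.0
[ 469.8 -239.    60.6   61.2   15.4] 162.0
[468.5 260.6  65.2  62.2  86.3] 166.0
[436.7 105.7  62.4  62.9   6.5] 166.0
[ 469.7 -239.4   63.5   63.9   15.4] 162.0
```

View pics/cb.png

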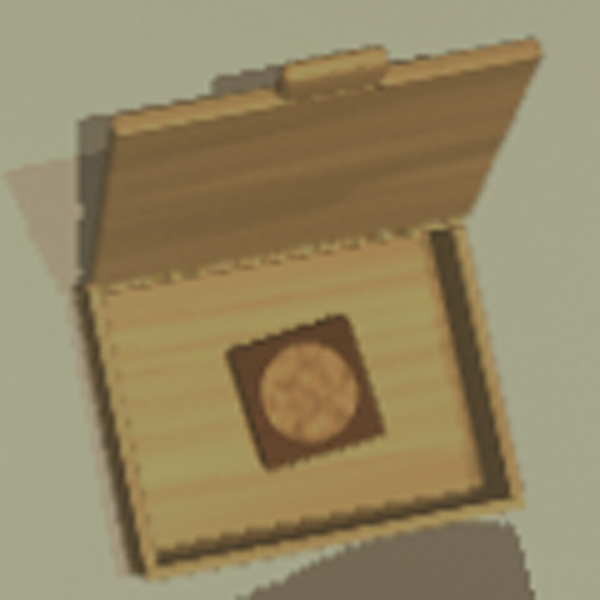

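```bash
cat >> h.py <<'E'
from scipy.spatial.transform import Rotation as Ro
def go(xyz,jaw=None):
    """print tool-frame shift to xyz and turn (deg) so the jaw axis lies at world yaw jaw (deg, mod 180)"""
    s=status.state(); R=Ro.from_euler('xyz',s['tcp_rot']).as_matrix()
    print('pos',np.round(s['eef_pos'],1),'q6 %.2f'%s['joints'][5],'F',np.round(s['ft_force'],1),'open %.3f'%s['opening'],'t %.1f'%s['t'],'xaxis',np.round(R[:,0],3))
    y=np.degrees(np.arctan2(R[1,2],R[0,2])); print('jaw yaw %.1f'%y)
    print('shift tool',np.round(R.T@(np.array(xyz)-s['eef_pos']),1))
    if jaw is not None: print('turn', round(-((jaw-y+90)%180-90),1))
E
python3 - <<'E'
from h import *
c=load('top','0')
p=(np.array([[145,575],[522,500],[82,287],[463,222]])+.5)/5-.5+[375,170]
X=atz(c,p,45);print(np.round(X,1))
e=X-X[[1,0,3,2]]
for i,j in((0,1),(2,3),(0,2),(1,3)): d=X[j]-X[i];print(np.linalg.norm(d),np.degrees(np.arctan2(d[1],d[0])))
print(X.mean(0))
# tab corners (front edge top) in lid crop
go([430,-450,230],90)
E
```

```text
[[ 388.6 -153.9   45. ]
 [ 417.1 -330.2   45. ]
 [ 521.1 -130.8   45. ]
 [ 546.3 -310.9   45. ]]
178.62811303870959 -80.81286089592452
181.87260631639592 -82.02722787849102
134.56836433757152 9.887255250303742
130.71317250181087 8.503609627671757
[ 468.27331905 -231.44183004   45.        ]
pos [ 197.  -592.9  192.6] q6 -0.11 F [-0.2  0.   0. ] open 1.001 t 0.1 xaxis [-0.     0.001 -1.   ]
jaw yaw -71.6
shift tool [-37.4 266.2 -62.2]
turn 18.4
```

View pics/ca.png

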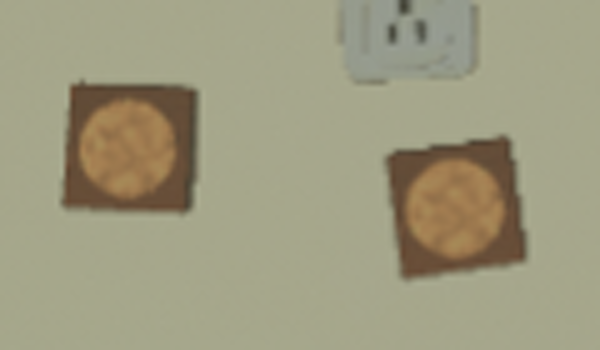

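Request:
apply_moves([
  [0, -4.7, 33.3, -7.8, 0],
  [0, -4.7, 33.3, -7.8, 0],
  [0, -4.7, 33.3, -7.8, 0],
  [0, -4.7, 33.3, -7.8, 0],
  [0, -4.7, 33.3, -7.8, 0],
  [0, -4.7, 33.3, -7.8, 0],
  [0, -4.7, 33.3, -7.8, 0],
  [0, -4.7, 33.3, -7.8, 0],
  [0, 0, 11.4, -32.8, 0],
  [0, 0, 11.4, -32.8, 0],
])

```text
t: 1.1
eef_pos: [431.6, -379.1, 229.9]
tcp_rot: [-2.699, 1.57, 2.334]
ft_force: [-0.2, -0.2, -0.2]
opening: 0.997
```

Request:
apply_moves([
  [0, 0, 11.4, -32.8, 0],
  [0, 0, 11.4, -32.8, 0],
  [0, 0, 11.4, -32.8, 0],
  [0, 0, 11.4, -32.8, 0],
  [0, 0, 11.4, -32.8, 0],
  [0, 0, 11.4, -32.8, 0],
  [0, 0, 11.4, -32.8, 0],
  [0, 0, 11.4, -32.8, 0],
  [0, 0, 11.4, -32.8, 0],
  [0, 0, 11.4, -32.8, 0],
])

```text
t: 2.1
eef_pos: [435.6, -31.9, 230.5]
tcp_rot: [-1.619, 1.571, -2.869]
ft_force: [0.2, -0.1, -0.1]
opening: 1.001
```

Request:
apply_moves([
  [0, 0, 11.4, -32.8, 0],
  [0, 0, 11.4, -32.8, 0],
  [0, 0, 11.4, -32.8, 0],
  [0, 0, 11.4, -32.8, 0],
  [0, 0, 0, 0, 6],
  [0, 0, 0, 0, 5.9],
  [0, 0, 0, 0, 0],
  [0, 0, 0, 0, 0],
])

```text
t: 2.9
eef_pos: [437.7, 105.6, 230.5]
tcp_rot: [-1.286, 1.571, -2.741]
ft_force: [0.6, 0.3, -0.4]
opening: 1.003
```

Run:
```python
from h import *
go([437,105.5,60],96.5)
```

```text
pos [437.7 105.6 230.5] q6 1.54 F [ 0.6  0.3 -0.4] open 1.003 t 2.9 xaxis [-0. -0. -1.]
jaw yaw -83.4
shift tool [170.5  -0.7  -0. ]
turn 0.1
```

Request:
apply_moves([
  [0, 35, -0.7, 0, 0],
  [0, 40, 0, 0, 0],
  [0, 40, 0, 0, 0],
  [0, 40, 0, 0, 0],
  [0, 25, 0, 0, 0],
  [0, 15, 0, 0, 0],
  [0, 12, 0, 0, 0],
  [0, 9.5, 0, 0, 0],
  [0, 0, 0, 0, 0],
])

```text
t: 3.8
eef_pos: [436.8, 105.3, 13.3]
tcp_rot: [-1.543, 1.569, -3.0]
ft_force: [0.2, 0.3, -0.6]
opening: 0.999
```

Request:
apply_moves([
  [1, 0, 0, 0, 0],
  [1, 0, 0, 0, 0],
  [1, 0, 0, 0, 0],
  [1, 0, 0, 0, 0],
  [1, 0, 0, 0, 0],
  [1, 0, 0, 0, 0],
  [1, 0, 0, 0, 0],
  [1, 0, 0, 0, 0],
])

```text
t: 4.6
eef_pos: [437.1, 105.5, 14.1]
tcp_rot: [-0.355, 1.571, -1.812]
ft_force: [0.7, 0.6, -0.1]
opening: 0.38
```

Run:
```python
from h import *
go([437,105.5,170],105.4)
```

```text
pos [437.1 105.5  14.1] q6 1.55 F [ 0.7  0.6 -0.1] open 0.380 t 4.6 xaxis [-0. -0. -1.]
jaw yaw -83.5
shift tool [-155.9   -0.2    0. ]
turn -8.9
```

Run:
```python
from h import *
c=shot('side','1'); d=shot('top','1')
a=cv2.resize(c['pixels'][160:290,270:430,::-1],(640,520),interpolation=cv2.INTER_CUBIC)
cv2.imwrite('pics/s1.png',a)
print(status.state()['opening'],status.state()['eef_pos'])
```

```text
0.29960638579443793 [437.14484845 105.54028374  14.08870335]
```

View pics/s1.png

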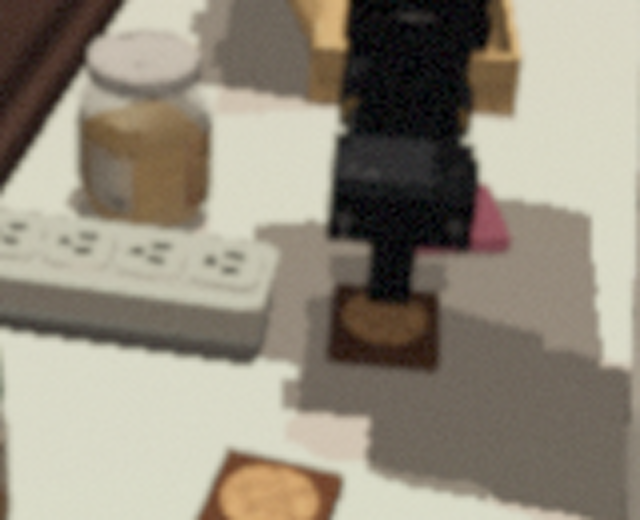

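Run:
```python
from h import *
c=load('side','1');d=load('top','1')
print(atz(c,[[366,241],[337,287]],12),atz(d,[[291,266],[226,254]],12))
print(proj(c,[[437,105,3],[437,105,14],[437,105,80]]),proj(d,[[437,105,14],[437,105,120]]))
cv2.imwrite('pics/t1.png',cv2.resize(d['pixels'][180:400,190:490,::-1],(750,550)))
print(status.state()['opening'],status.state()['t'])
```

```text
[[435.00818962 115.66613634  12.        ]
 [467.27164679 271.71723634  12.        ]] [[436.50237838 105.36096364  12.        ]
 [468.68438352 260.18139347  12.        ]]
[[365.46553277 241.25450831]
 [365.87841443 237.25834913]
 [368.45710623 212.17681459]] [[291.08764004 265.82139078]
 [287.52530885 267.99904141]]
0.29960638579443793 4.7
```

View pics/t1.png

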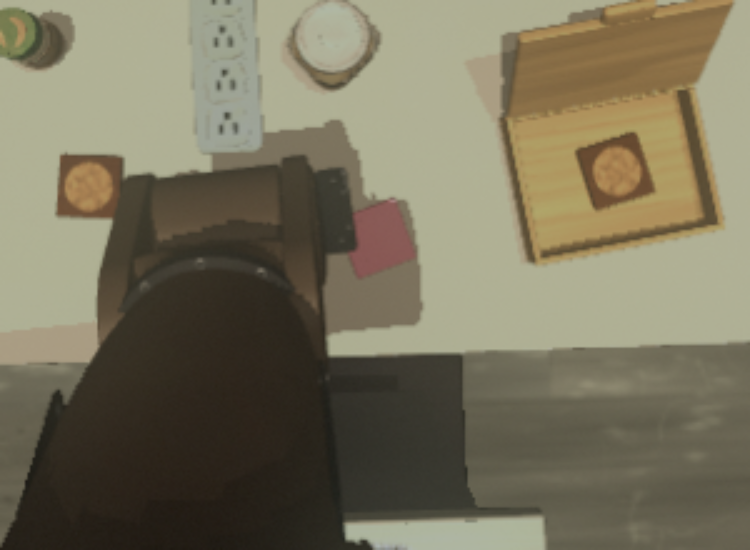

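Run:
```python
from h import *
print(env.tip_extent, status.state()['opening'])
c=load('side','1')
for dz in (0,20,40):
  print(dz,proj(c,[[437,195.5,73+dz],[399,195.5,73+dz],[475,195.5,73+dz],[437,105+17,3+dz],[437,105+29,3+dz],[427,122,3+dz],[447,122,3+dz]]).round(1).tolist())
```

```text
11.0 0.29960638579443793
0 [[361.6, 240.0], [381.2, 243.2], [342.4, 236.9], [364.3, 245.9], [363.5, 249.2], [368.9, 246.6], [359.8, 245.1]]
20 [[362.5, 231.7], [382.2, 234.9], [343.0, 228.6], [365.1, 238.5], [364.3, 241.8], [369.7, 239.3], [360.5, 237.8]]
40 [[363.3, 223.2], [383.3, 226.3], [343.5, 220.1], [365.8, 231.0], [365.0, 234.2], [370.5, 231.7], [361.2, 230.2]]
```

Request:
apply_moves([
  [1, 0, 0, 0, 0],
])

```text
t: 4.8
eef_pos: [437.1, 105.5, 14.1]
tcp_rot: [-0.548, 1.571, -2.005]
ft_force: [-0.7, 0.4, 0.8]
opening: 0.214
```

The fingers have gone past 60 mm and are still closing, with no force on them. In the side view (finger tip near pixel (367,234), coaster centre at (366,241)) they seem to hover about 30 to 40 mm above the coaster. That contradicts the reported z of 14. I'll test it with a gentle descent, watching the force.

Request:
apply_moves([
  [1, 2, 0, 0, 0],
  [1, 2, 0, 0, 0],
  [1, 2, 0, 0, 0],
])

```text
t: 5.1
eef_pos: [437.1, 105.5, 7.9]
tcp_rot: [-0.82, 1.571, -2.278]
ft_force: [0.0, 0.1, 0.7]
opening: 0.011
```

Run:
```python
from h import *
c=shot('side','2'); a0=load('side','0')
go([437,105.5,60],96.5)
b=cv2.resize(c['pixels'][185:275,310:430,::-1],(760,570),interpolation=cv2.INTER_CUBIC)
cv2.imwrite('pics/s2.png',b)
```

```text
pos [437.  105.5   7.7] q6 1.55 F [ 0.   0.9 -0.2] open 0.006 t 5.2 xaxis [-0. -0. -1.]
jaw yaw -83.5
shift tool [-52.3  -0.    0. ]
turn -0.0
```

View pics/s2.png

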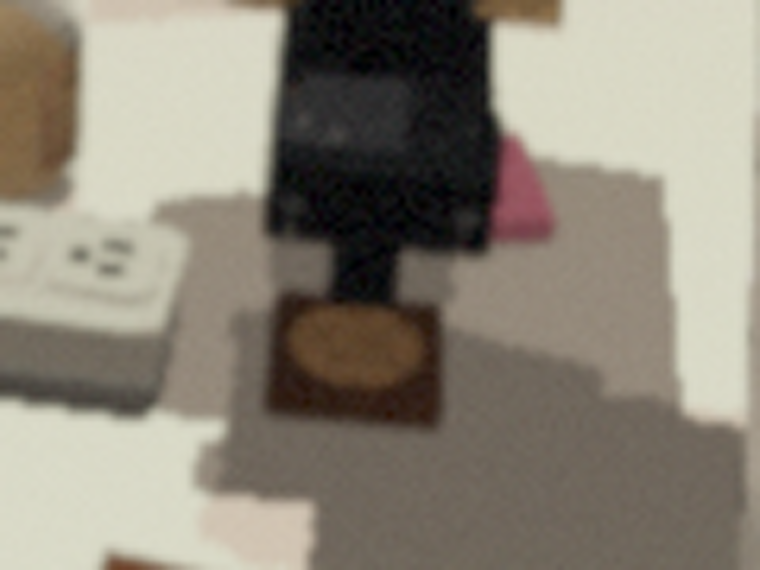

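Request:
apply_moves([
  [1, 4, 0, 0, 0],
  [1, 4, 0, 0, 0],
  [1, 2, 0, 0, 0],
  [1, 0, 0, 0, 0],
])

```text
t: 5.55
eef_pos: [437.0, 105.5, -2.3]
tcp_rot: [-1.466, 1.57, -2.924]
ft_force: [-0.9, 0.0, 1.3]
opening: 0.006
```

Request:
apply_moves([
  [1, 2, 0, 0, 0],
  [1, 2, 0, 0, 0],
  [1, 0, 0, 0, 0],
])

```text
t: 5.85
eef_pos: [437.1, 105.5, -6.1]
tcp_rot: [-1.219, 1.571, -2.676]
ft_force: [0.8, 0.0, -0.8]
opening: 0.007
```

Request:
apply_moves([
  [1, 2, 0, 0, 0],
  [1, 2, 0, 0, 0],
  [1, 0, 0, 0, 0],
])

```text
t: 6.15
eef_pos: [437.3, 105.6, -9.4]
tcp_rot: [1.404, 1.57, -0.054]
ft_force: [-2.8, 0.3, 13.1]
opening: 0.004
```

Run:
```python
from h import *
c=shot('side','3')
go([437,105.5,60],96.5)
# tip row: scan dark column
g=c['pixels'].max(2); print(g[222:262,362:374:2])
```

```text
pos [437.3 105.6  -9.4] q6 1.55 F [-2.3 -0.2 13.1] open 0.006 t 6.2 xaxis [ 0.001 -0.    -1.   ]
jaw yaw -83.5
shift tool [-69.4  -0.2   0. ]
turn -0.0
[[ 22  21  12  22  14  19]
 [ 16  15  21   5  20  16]
 [ 20  18  19  12  12  24]
 [ 16  17  15   2  14  18]
 [ 11  16   7  22  22  19]
 [ 16  11   9  27   1  23]
 [ 18  10  14  11  22   8]
 [ 16  18  20  15  18  20]
 [ 18   4  15  23  15  20]
 [ 24  20  12  13  12  28]
 [ 17   5  15  14  14  34]
 [ 17  25  16  19  11  38]
 [ 31  11   6  15  17  51]
 [ 29  21  21  21  13  63]
 [ 22  18  19  24  19  69]
 [ 25  19  15  22  18  79]
 [ 32  30  23  25  28  81]
 [ 69  58  54  42  47  89]
 [ 88  81  81  71  71  92]
 [ 86  91  88  88  88  95]
 [ 94  94  96  96  94  88]
 [ 95  99  97  96  96  91]
 [ 92  93  94  99 100  86]
 [ 70  79  80  88  86  69]
 [ 53  59  66  72  64  56]
 [ 48  49  56  56  48  46]
 [ 45  45  50  55  45  52]
 [ 49  53  51  51  53  51]
 [ 56  53  56  49  54  50]
 [ 83  78  70  65  63  59]
 [104  98  98  91  89  79]
 [112 110 108 105 105 101]
 [111 109 108 110 109 109]
 [111 110 112 113 112 111]
 [111 112 111 111 111 109]
 [109 110 111 111 108 111]
 [110 111 111 111 111 110]
 [111 109 110 112 112 110]
 [110 115 111 111 111 112]
 [111 110 108 109 107 112]]
```

Contact came at 13 N with the tip reporting about z = -20, on a coaster top that should be at z = 12. So the pose reading and the scene disagree by about 32 mm in z. The two cameras also differ by about 10 mm in y. I'll cross-check them with triangulation from the saved pictures.

```bash
cat >> h.py <<'E'
def quad(c,box,z,th,fx=6,inv=False):
    x0,y0,x1,y1=box; g=cv2.resize(c['pixels'][y0:y1,x0:x1].max(2),None,fx=fx,fy=fx,interpolation=cv2.INTER_CUBIC)
    m=(g<th).astype(np.uint8); cs,_=cv2.findContours(m,0,2); k=cv2.convexHull(max(cs,key=cv2.contourArea)).reshape(-1,2)
    X=atz(c,(k+.5)/fx-.5+[x0,y0],z)[:,:2]; (cx,cy),s,an=cv2.minAreaRect(X.astype(np.float32)); return np.round([cx,cy,*s,an],1)
def tri(cs,uvs):
    A=np.zeros((3,3));b=np.zeros(3);L=[]
    for c,uv in zip(cs,uvs):
        o,d=ray(c,[uv]);d=d[0]/np.linalg.norm(d[0]);P=np.eye(3)-np.outer(d,d);A+=P;b+=P@o;L.append((P,o))
    X=np.linalg.solve(A,b); return X,[np.linalg.norm(P@(X-o)) for P,o in L]
def cork(c,box):  # centroid of bright cork disc within dark square
    x0,y0,x1,y1=box; p=c['pixels'][y0:y1,x0:x1].astype(int); m=((p[:,:,0]-p[:,:,2]>45)&(p[:,:,0]>130)).astype(np.uint8)
    n,l,s,ce=cv2.connectedComponentsWithStats(m); i=1+np.argmax(s[1:,4]); return ce[i]+[x0,y0],s[i,4]
E
python3 - <<'E'
from h import *
t=load('top','0');s=load('side','0')
for tb,sb in (((212,240,240,268),(320,272,356,300)),((277,252,305,281),(352,231,380,251)),((424,237,450,262),(362,160,384,172))):
    a,na=cork(t,tb);b,nb=cork(s,sb)
    X,e=tri((t,s),(a,b)); print(np.round(a,1),na,np.round(b,1),nb,'tri',np.round(X,1),np.round(e,1), 'side@12',np.round(atz(s,[b],12)[0,:2],1),'side@18',np.round(atz(s,[b],18)[0,:2],1))
E
```

```text
[225.  254.2] 293 [337.  284.3] 397 tri [468.6 263.   10.6] [0.3 0.3] side@12 [468.7 264.5] side@18 [467.7 270.8]
[290.5 266.3] 301 [365.9 238.9] 273 tri [436.1 106.6  10.8] [0.3 0.3] side@12 [436.3 108.2] side@18 [435.6 116.3]
[436.2 248. ] 289 [373.6 164.1] 184 tri [ 467.3 -240.6   19.7] [2. 2.] side@12 [ 466.5 -256.2] side@18 [ 465.6 -244.3]
```

The cork-disc centroids triangulate well, so the cameras agree and my eyeballed row was off. Coaster b is at (436,107), so only the reported z is off, by about +32 mm. Next I'll check the finger's x in the contact picture.

Run:
```python
from h import *
s=load('side','3'); g=s['pixels'].max(2).astype(int)
for r in range(224,240): 
    row=g[r,352:386]; d=np.where(row<35)[0]+352; print(r,d.min(),d.max(),(d.min()+d.max())/2)
for x in (437,432): print(x,proj(s,[[x,109,12],[x,109,20],[x,109,30],[x,109,45],[x,109,65]]).round(1).tolist())
print(proj(s,[[427,109,20],[447,109,20]]))
b=quad(s,(350,225,382,258),12,60); print(b)
```

```text
224 353 385 369.0
225 352 385 368.5
226 352 385 368.5
227 352 385 368.5
228 353 384 368.5
229 356 384 370.0
230 361 384 372.5
231 362 384 373.0
232 362 372 367.0
233 362 371 366.5
234 362 371 366.5
235 362 370 366.0
236 362 370 366.0
237 362 370 366.0
238 362 370 366.0Traceback (most recent call last):
  File "<stdin>", line 4, in <module>
    return umr_minimum(a, axis, None, out, keepdims, initial, where)
ValueError: zero-size array to reduction operation minimum which has no identity
```

Request:
apply_moves([
  [0, -10, 0, 0, 0],
  [0, -15, 0, -1, 0],
  [0, 0, 0, 0, 0],
  [0, 0, 0, 0, 0],
  [0, 0, 0, 0, 0],
  [0, 0, 0, 0, 0],
  [0, 0, 0, 0, 0],
  [0, 0, 0, 0, 0],
  [0, 0, 0, 0, 0],
  [0, 0, 0, 0, 0],
])

```text
t: 7.2
eef_pos: [437.0, 106.5, 15.0]
tcp_rot: [-0.737, 1.571, -2.194]
ft_force: [0.4, -0.3, -0.8]
opening: 0.788
```

Request:
apply_moves([
  [0, 0, 0, 0, 0],
  [0, 0, 0, 0, 0],
  [0, 10, 0, 0, 0],
  [0, 10, 0, 0, 0],
  [0, 6, 0, 0, 0],
  [0, 4, 0, 0, 0],
  [0, 2.5, 0, 0, 0],
  [0, 0, 0, 0, 0],
])

```text
t: 8.0
eef_pos: [436.9, 106.5, -17.7]
tcp_rot: [-1.437, 1.57, -2.895]
ft_force: [-0.0, 0.2, 0.4]
opening: 0.999
```

Run:
```python
from h import *
go([437,106.5,-17.5],96.5)
```

```text
pos [436.9 106.5 -17.7] q6 1.55 F [-0.   0.2  0.4] open 0.999 t 8.0 xaxis [-0.001 -0.    -1.   ]
jaw yaw -83.5
shift tool [-0.2  0.1  0. ]
turn -0.0
```

Request:
apply_moves([
  [1, 0, 0, 0, 0],
  [1, 0, 0, 0, 0],
  [1, 0, 0, 0, 0],
  [1, 0, 0, 0, 0],
  [1, 0, 0, 0, 0],
  [1, 0, 0, 0, 0],
  [1, 0, 0, 0, 0],
])

```text
t: 8.7
eef_pos: [437.1, 106.5, -17.3]
tcp_rot: [1.14, 1.571, -0.318]
ft_force: [-0.4, 0.2, 3.2]
opening: 0.625
```

Request:
apply_moves([
  [1, -10, 0, 0, 0],
  [1, -20, 0, 0, 0],
  [1, -30, 0, 0, 0],
  [1, -30, 0, 0, 0],
  [1, -20, 0, 0, 0],
  [1, 0, 0, 0, 0],
])

```text
t: 9.3
eef_pos: [438.0, 106.7, 95.3]
tcp_rot: [1.531, 1.566, 0.074]
ft_force: [0.3, -0.3, -0.5]
opening: 0.628
```

Run:
```python
from h import *
c=shot('side','4')
go([468.5,-240,92],105.4)
print(cork(load('side','0'),(362,160,384,172)))
cv2.imwrite('pics/s4.png',cv2.resize(c['pixels'][150:260,290:450,::-1],(800,550),interpolation=cv2.INTER_CUBIC))
```

```text
pos [437.5 106.6  93.8] q6 1.55 F [ 0.4 -0.3 -1.2] open 0.625 t 9.3 xaxis [ 0.003  0.    -1.   ]
jaw yaw -83.5
shift tool [  1.9  -8.3 347.9]
turn -8.9
(array([373.61956522, 164.05434783]), np.int32(184))
```

View pics/s4.png

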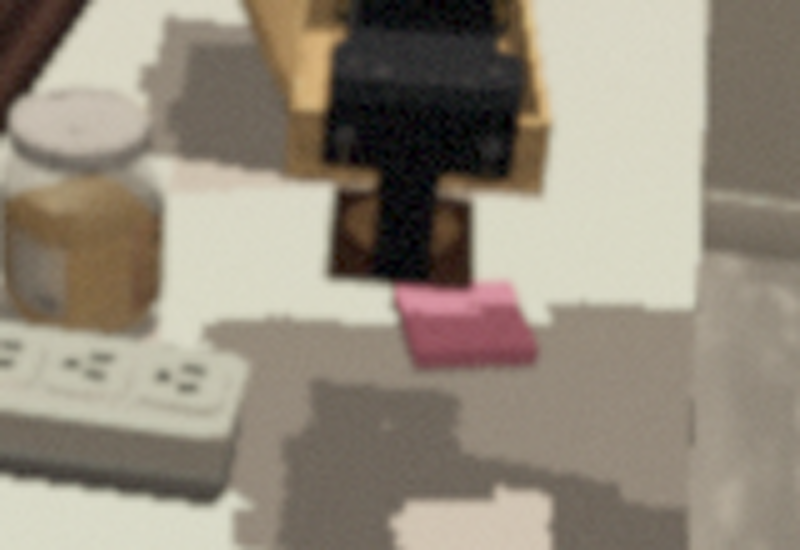

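Coaster b is gripped (59.6 mm opening) and hangs level between the fingers. Next I'll refine the box coaster's position from the top view.

Run:
```python
from h import *
t=load('top','0'); s=load('side','0')
print(atz(t,[[436.2,248.0]],18),atz(t,[[290.5,266.3],[225,254.2]],12))
for th in (95,110,125): print(quad(t,(418,230,455,266),18,th),quad(t,(270,245,312,288),12,th),quad(t,(205,235,248,275),12,th))
```

```text
[[ 469.3850297  -240.75914101   18.        ]] [[435.8269616  106.56305099  12.        ]
 [468.26730654 262.58399556  12.        ]]
[ 470.5 -238.7   57.7   60.2   15.8] [464.1 109.   15.9   2.   88.5] [466.7 232.8   4.5  55.3  87.5]
[ 469.8 -239.    60.6   61.2   15.4] [437.3 105.5  58.9  59.4   6.5] [469.1 260.4  61.7  58.5  86.6]
[ 469.7 -239.3   62.1   62.7   15.2] [436.8 105.7  60.9  61.2   6.6] [468.9 260.7  63.7  60.4  86.6]
```

Request:
apply_moves([
  [1, 0, -0.8, 34.8, 0],
  [1, 0, -0.8, 34.8, 0],
  [1, 0, -0.8, 34.8, 0],
  [1, 0, -0.8, 34.8, 0],
  [1, 0, -0.8, 34.8, 0],
  [1, 0, -0.8, 34.8, 0],
  [1, 0, -0.8, 34.8, 0],
  [1, 0, -0.8, 34.8, 0],
  [1, 0, -0.8, 34.8, 0],
  [1, 0, -0.8, 34.8, 0],
])

```text
t: 10.35
eef_pos: [467.7, -241.3, 91.4]
tcp_rot: [-2.274, 1.569, 2.551]
ft_force: [0.7, 0.6, 0.3]
opening: 0.627
```

Request:
apply_moves([
  [1, 0, 0, 0, -4.5],
  [1, 0, 0, 0, -4.4],
  [1, 0, 0, 0, 0],
  [1, 0, 0, 0, 0],
])

```text
t: 10.75
eef_pos: [468.0, -239.8, 91.9]
tcp_rot: [-2.42, 1.569, 2.559]
ft_force: [-0.1, 0.1, -0.6]
opening: 0.626
```

Run:
```python
from h import *
go([469.5,-239.5,40],105.4)
```

```text
pos [ 468.  -239.8   91.9] q6 0.71 F [-0.1  0.1 -0.6] open 0.626 t 10.8 xaxis [-0.001  0.001 -1.   ]
jaw yaw -74.7
shift tool [51.9  1.6  0.1]
turn -0.1
```

Request:
apply_moves([
  [1, 15, 1.7, 0.3, 0],
  [1, 25, 0, 0, 0],
  [1, 20, 0, 0, 0],
  [1, 12, 0, 0, 0],
  [1, 8, 0, 0, 0],
  [1, 5, 0, 0, 0],
  [1, 2, 0, 0, 0],
  [1, 1.5, 0, 0, 0],
  [1, 0, 0, 0, 0],
])

```text
t: 11.65
eef_pos: [470.3, -240.1, 4.5]
tcp_rot: [0.617, 1.57, -0.685]
ft_force: [-0.2, -0.0, -0.3]
opening: 0.625
```

Run:
```python
from h import *
go([469.8,-239.8,0.5],105.4)
```

```text
pos [ 470.3 -240.1    4.5] q6 0.71 F [-0.2 -0.  -0.3] open 0.625 t 11.7 xaxis [ 0.001 -0.    -1.   ]
jaw yaw -74.6
shift tool [ 4.  -0.4 -0.4]
turn -0.0
```

Request:
apply_moves([
  [1, 1.5, -0.4, -0.4, 0],
  [1, 1, 0, 0, 0],
  [1, 0, 0, 0, 0],
  [1, 0, 0, 0, 0],
])

```text
t: 12.05
eef_pos: [469.6, -239.7, 1.7]
tcp_rot: [0.146, 1.571, -1.156]
ft_force: [-0.5, 0.7, -0.4]
opening: 0.629
```

Request:
apply_moves([
  [1, 1, 0, 0, 0],
  [1, 0, 0, 0, 0],
])

```text
t: 12.25
eef_pos: [469.7, -239.8, 0.7]
tcp_rot: [0.535, 1.57, -0.767]
ft_force: [0.3, -0.3, 1.7]
opening: 0.629
```

Request:
apply_moves([
  [1, 1, 0, 0, 0],
  [1, 0, 0, 0, 0],
])

```text
t: 12.45
eef_pos: [469.7, -239.8, 0.7]
tcp_rot: [0.584, 1.57, -0.718]
ft_force: [-2.7, 1.7, 15.7]
opening: 0.625
```

Contact came exactly where the z offset predicts. Release and lift.

Request:
apply_moves([
  [1, -0.8, 0, 0, 0],
  [0.15, 0, 0, 0, 0],
  [0.15, 0, 0, 0, 0],
  [0.15, 0, 0, 0, 0],
  [0.15, 0, 0, 0, 0],
  [0.15, -5, 0, 0, 0],
  [0.15, -15, 0, 0, 0],
  [0.15, -30, 0, 0, 0],
  [0, -40, 0, 0, 0],
  [0, -5, 0, 0, 0],
])

```text
t: 13.45
eef_pos: [471.1, -240.6, 99.4]
tcp_rot: [0.695, 1.565, -0.607]
ft_force: [0.6, 0.3, -0.5]
opening: 0.959
```

Run:
```python
from h import *
go([468.5,261.6,95],86.4)
```

```text
pos [ 471.1 -240.6   99.4] q6 0.71 F [ 0.6  0.3 -0.5] open 0.959 t 13.4 xaxis [ 0.005 -0.004 -1.   ]
jaw yaw -74.6
shift tool [   2.7  130.8 -484.9]
turn 19.0
```

Request:
apply_moves([
  [0, 0, 9.35, -34.6, 0],
  [0, 0, 9.35, -34.6, 0],
  [0, 0, 9.35, -34.6, 0],
  [0, 0, 9.35, -34.6, 0],
  [0, 0, 9.35, -34.6, 0],
  [0, 0, 9.35, -34.6, 0],
  [0, 0, 9.35, -34.6, 0],
  [0, 0, 9.35, -34.6, 0],
  [0, 0, 9.35, -34.6, 0],
  [0, 0, 9.35, -34.6, 0],
])

```text
t: 14.45
eef_pos: [467.6, 120.2, 95.2]
tcp_rot: [-1.396, 1.57, -2.698]
ft_force: [-0.1, 0.3, -0.4]
opening: 0.999
```

Request:
apply_moves([
  [0, 0, 9.35, -34.6, 0],
  [0, 0, 9.35, -34.6, 0],
  [0, 0, 9.35, -34.6, 0],
  [0, 0, 9.35, -34.6, 0],
  [0, 0, 0, 0, 6.4],
  [0, 0, 0, 0, 6.3],
  [0, 0, 0, 0, 6.3],
  [0, 0, 0, 0, 0],
  [0, 0, 0, 0, 0],
])

```text
t: 15.35
eef_pos: [467.2, 262.0, 95.2]
tcp_rot: [-0.89, 1.57, -2.521]
ft_force: [0.3, 0.2, -0.9]
opening: 1.0
```

Run:
```python
from h import *
go([468.5,261.6,-17.5],86.4)
t=shot('top','5'); s=load('side','0')
print(quad(t,(418,230,455,266),30,110)); 
try:
  a,n=cork(t,(424,237,450,262)); print(atz(t,[a],30),n)
except Exception as e: print(e)
cv2.imwrite('pics/t5.png',cv2.resize(t['pixels'][200:300,380:500,::-1],(720,600),interpolation=cv2.INTER_CUBIC))
```

```text
pos [467.2 262.   95.2] q6 2.02 F [ 0.3  0.2 -0.9] open 1.000 t 15.3 xaxis [-0. -0. -1.]
jaw yaw -93.4
shift tool [112.7   1.3   0.3]
turn 0.2
[ 470.8 -237.5   60.3   63.3   15.8]
[[ 469.13274746 -241.30660895   30.        ]] 308
```

View pics/t5.png

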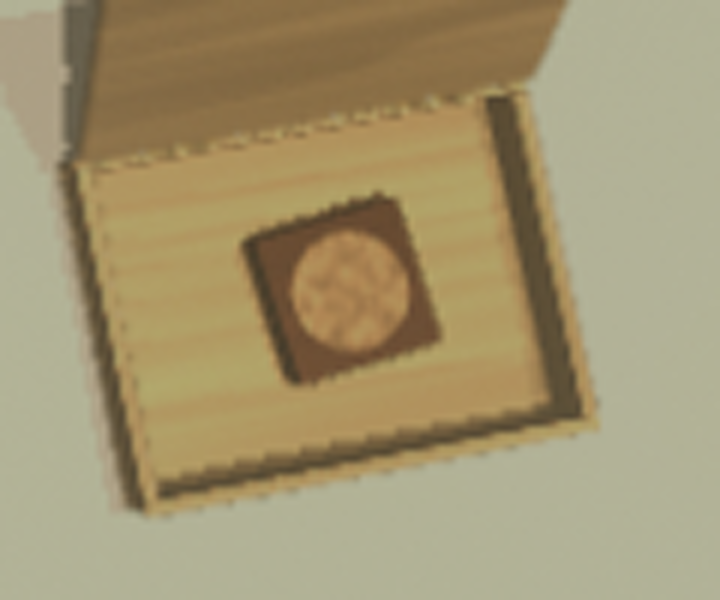

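The pile is straight: the cork centres of the two coasters agree to about 0.6 mm (crop (350,292)). Now for coaster a.

Request:
apply_moves([
  [0, 20, 1.3, 0.3, 0.2],
  [0, 30, 0, 0, 0],
  [0, 28, 0, 0, 0],
  [0, 18, 0, 0, 0],
  [0, 10, 0, 0, 0],
  [0, 5, 0, 0, 0],
  [0, 1.7, 0, 0, 0],
  [0, 0, 0, 0, 0],
  [1, 0, 0, 0, 0],
  [1, 0, 0, 0, 0],
])

```text
t: 16.4
eef_pos: [468.9, 261.8, -16.7]
tcp_rot: [1.95, 1.57, 0.313]
ft_force: [-0.5, -0.3, 0.6]
opening: 0.888
```

Request:
apply_moves([
  [1, 0, 0, 0, 0],
  [1, 0, 0, 0, 0],
  [1, 0, 0, 0, 0],
  [1, 0, 0, 0, 0],
  [1, 0, 0, 0, 0],
])

```text
t: 16.9
eef_pos: [468.7, 261.7, -17.2]
tcp_rot: [1.537, 1.571, -0.101]
ft_force: [-0.2, 0.1, 2.5]
opening: 0.626
```

Request:
apply_moves([
  [1, -10, 0, 0, 0],
  [1, -20, 0, 0, 0],
  [1, -30, 0, 0, 0],
  [1, -30, 0, 0, 0],
  [1, -20, 0, 0, 0],
  [1, 0, 0, 0, 0],
  [1, 0, 0, 0, 0],
])

```text
t: 17.6
eef_pos: [468.5, 261.6, 92.9]
tcp_rot: [1.841, 1.57, 0.203]
ft_force: [0.7, -0.6, -0.0]
opening: 0.628
```

Run:
```python
from h import *
go([469.8,-240.0,95],105.4)
c=shot('side','6'); g=c['pixels']
cv2.imwrite('pics/s6.png',cv2.resize(g[160:300,260:440,::-1],(720,560)))
```

```text
pos [468.5 261.6  92.9] q6 2.02 F [ 0.7 -0.6 -0. ] open 0.628 t 17.6 xaxis [ 0.001  0.    -1.   ]
jaw yaw -93.8
shift tool [ -2.2  34.7 500.4]
turn -19.2
```

Request:
apply_moves([
  [1, 0, 2.5, 35.7, 0],
  [1, 0, 2.5, 35.7, 0],
  [1, 0, 2.5, 35.7, 0],
  [1, 0, 2.5, 35.7, 0],
  [1, 0, 2.5, 35.7, 0],
  [1, 0, 2.5, 35.7, 0],
  [1, 0, 2.5, 35.7, 0],
  [1, 0, 2.5, 35.7, 0],
  [1, 0, 2.5, 35.7, 0],
  [1, 0, 2.5, 35.7, 0],
])

```text
t: 18.65
eef_pos: [469.0, -97.5, 91.6]
tcp_rot: [-1.813, 1.569, 2.832]
ft_force: [0.0, -0.5, -1.7]
opening: 0.633
```

Request:
apply_moves([
  [1, 0, 2.5, 35.7, 0],
  [1, 0, 2.5, 35.7, 0],
  [1, 0, 2.5, 35.7, 0],
  [1, 0, 2.2, 35.7, 0],
  [1, 0, 0, 0, -6.4],
  [1, 0, 0, 0, -6.4],
  [1, 0, 0, 0, -6.4],
  [1, 0, 0, 0, 0],
  [1, 0, 0, 0, 0],
])

```text
t: 19.55
eef_pos: [469.6, -239.1, 91.9]
tcp_rot: [-2.371, 1.569, 2.607]
ft_force: [-1.0, 0.6, 0.4]
opening: 0.625
```

Run:
```python
from h import *
go([469.7,-240.0,12.5],105.4)
```

```text
pos [ 469.6 -239.1   91.9] q6 0.71 F [-1.   0.6  0.4] open 0.625 t 19.6 xaxis [-0.001  0.001 -1.   ]
jaw yaw -74.8
shift tool [79.4 -0.1  1. ]
turn -0.2
```

Request:
apply_moves([
  [1, 15, 0, 1.0, -0.2],
  [1, 22, 0, 0, 0],
  [1, 18, 0, 0, 0],
  [1, 10, 0, 0, 0],
  [1, 7, 0, 0, 0],
  [1, 3.5, 0, 0, 0],
  [1, 1.5, 0, 0, 0],
  [1, 0, 0, 0, 0],
  [1, 0, 0, 0, 0],
])

```text
t: 20.45
eef_pos: [470.4, -240.4, 16.2]
tcp_rot: [0.616, 1.57, -0.683]
ft_force: [0.4, 0.5, 0.6]
opening: 0.63
```

Run:
```python
from h import *
go([469.7,-240.0,12.7],105.4)
```

```text
pos [ 470.4 -240.4   16.2] q6 0.70 F [0.4 0.5 0.6] open 0.630 t 20.4 xaxis [ 0.001 -0.001 -1.   ]
jaw yaw -74.4
shift tool [ 3.5 -0.6 -0.6]
turn 0.2
```

Request:
apply_moves([
  [1, 1.5, -0.3, -0.3, 0.2],
  [1, 1, 0, 0, 0],
  [1, 0, 0, 0, 0],
  [1, 0.7, 0, 0, 0],
  [1, 0, 0, 0, 0],
])

```text
t: 20.95
eef_pos: [469.9, -240.1, 12.8]
tcp_rot: [0.509, 1.571, -0.794]
ft_force: [-0.7, 0.2, 3.1]
opening: 0.628
```

Request:
apply_moves([
  [1, 0.7, 0, 0, 0],
  [1, 0, 0, 0, 0],
])

```text
t: 21.15
eef_pos: [469.9, -240.1, 12.8]
tcp_rot: [0.616, 1.57, -0.687]
ft_force: [-3.0, 1.7, 15.1]
opening: 0.629
```

Request:
apply_moves([
  [1, -0.7, 0, 0, 0],
  [0.15, 0, 0, 0, 0],
  [0.15, 0, 0, 0, 0],
  [0.15, 0, 0, 0, 0],
  [0.15, 0, 0, 0, 0],
  [0.15, -5, 0, 0, 0],
  [0.15, -15, 0, 0, 0],
  [0.15, -30, 0, 0, 0],
  [0, -40, 0, 0, 0],
  [0, -40, 0, 0, 0],
])

```text
t: 22.15
eef_pos: [469.5, -239.8, 144.1]
tcp_rot: [-2.316, 1.57, 2.665]
ft_force: [0.8, 0.4, 0.5]
opening: 0.964
```

Request:
apply_moves([
  [0, -40, 0, 0, 0],
  [0, -40, 0, 0, 0],
  [0, -30, 0, 0, 0],
  [0, 0, -30, 0, 0],
  [0, 0, -40, 0, 0],
  [0, 0, -40, 0, 0],
  [0, 0, -40, 0, 0],
  [0, 0, 0, 0, 0],
])

```text
t: 22.95
eef_pos: [322.1, -280.1, 253.0]
tcp_rot: [-1.012, 1.57, -2.317]
ft_force: [1.1, 0.1, 0.0]
opening: 1.002
```

Run:
```python
from h import *
go([602.5,-210.8,250],8.9)
t=shot('top','7'); a,n=cork(t,(420,230,455,265)); print('pile top',atz(t,[a],42),n)
t=load('top','0'); s=load('side','0')
y=np.radians(8.9); ex=np.array([np.cos(y),np.sin(y),0]); ey=np.array([-np.sin(y),np.cos(y),0]); H=np.array([541.2,-220.4,50.5]); th=2.0
d=-ex*np.cos(th)+np.array([0,0,np.sin(th)])
P=[H+158*d, H+140*d+90*ey, H+140*d-90*ey, H+90*ey, H-90*ey,H+158*d+22*ey,H+158*d-22*ey]
for c,n in((t,'top'),(s,'side')):
    im=c['pixels'][:,:,::-1].copy(); uv=proj(c,P); print(n,uv.round(1).tolist())
    x0,y0,x1,y1=(375,170,495,290) if n=='top' else (320,95,410,195)
    im=cv2.resize(im[y0:y1,x0:x1],None,fx=4,fy=4,interpolation=cv2.INTER_CUBIC)
    for q in uv: cv2.drawMarker(im,tuple(int(v) for v in (q-[x0,y0]+.5)*4),(255,0,0),cv2.MARKER_CROSS,8,1)
    cv2.imwrite(f'pics/m_{n}.png',im)
a=cv2.imread('pics/m_top.png');b=cv2.imread('pics/m_side.png');h=max(a.shape[0],b.shape[0])
z=np.zeros((h,a.shape[1]+b.shape[1],3),np.uint8);z[:a.shape[0],:a.shape[1]]=a;z[:b.shape[0],a.shape[1]:]=b[:, :];z=z[:,:];cv2.imwrite('pics/m.png',cv2.resize(z,None,fx=.95,fy=.95)); print(z.shape)
```

```text
pos [ 322.1 -280.1  253. ] q6 0.44 F [1.1 0.1 0. ] open 1.002 t 22.9 xaxis [-0. -0. -1.]
jaw yaw -74.8
shift tool [  2.9 288.8   6.7]
turn -83.7
pile top [[ 470.14445928 -241.73388033   42.        ]] 310
top [[440.9, 179.7], [396.2, 192.5], [482.1, 176.7], [391.6, 224.2], [467.1, 210.1], [430.2, 181.6], [451.6, 177.7]]
side [[325.4, 104.0], [325.7, 122.3], [330.1, 99.3], [346.1, 168.8], [347.8, 141.2], [324.9, 106.8], [326.0, 101.4]]
(480, 840, 3)
```

View pics/m.png

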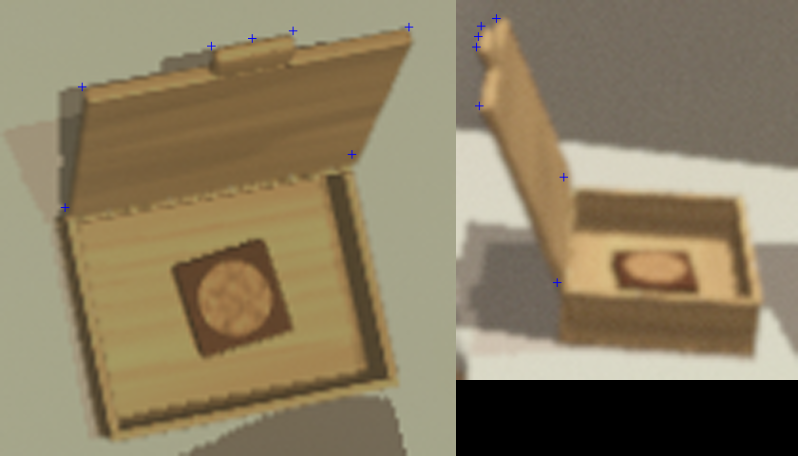

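The pile's top cork is within about 1 mm of those below. The overlaid lid points sit about 4 mm too far back in both views, so I take the hinge at about (538,-222). Next I move over the tab with the jaws along the box's x.

Request:
apply_moves([
  [0, 0, 31.65, 0.82, 0],
  [0, 0, 31.65, 0.82, 0],
  [0, 0, 31.65, 0.82, 0],
  [0, 0, 31.65, 0.82, 0],
  [0, 0, 31.65, 0.82, 0],
  [0, 0, 31.65, 0.82, 0],
  [0, 0, 31.65, 0.82, 0],
  [0, 0, 31.65, 0.82, 0],
  [0, 0, 31.65, 0.82, 0],
])

```text
t: 23.9
eef_pos: [603.9, -209.9, 252.4]
tcp_rot: [2.727, 1.571, 1.426]
ft_force: [-0.3, -0.1, -0.2]
opening: 0.998
```

Request:
apply_moves([
  [0, 0, 0, 0, -8.4],
  [0, 0, 0, 0, -8.4],
  [0, 0, 0, 0, -8.4],
  [0, 0, 0, 0, -8.4],
  [0, 0, 0, 0, -8.4],
  [0, 0, 0, 0, -8.4],
  [0, 0, 0, 0, -8.4],
  [0, 0, 0, 0, -8.4],
  [0, 0, 0, 0, -8.4],
  [0, 0, 0, 0, -8.1],
])

```text
t: 24.9
eef_pos: [602.6, -210.4, 252.4]
tcp_rot: [1.915, 1.571, 2.08]
ft_force: [0.1, -0.5, -0.5]
opening: 1.0
```

Run:
```python
from h import *
go([599,-212.4,146],8.9)
R=Ro.from_euler('xyz',status.state()['tcp_rot']).as_matrix(); print(R.round(2))
```

```text
pos [ 602.6 -210.4  252.4] q6 -0.60 F [ 0.1 -0.5 -0.5] open 1.000 t 24.9 xaxis [-0.  0. -1.]
jaw yaw 9.5
shift tool [106.4  -1.4  -3.9]
turn 0.6
[[-0.   -0.16  0.99]
 [ 0.    0.99  0.16]
 [-1.    0.   -0.  ]]
```

Request:
apply_moves([
  [0, 15, -1.4, -3.9, 0.6],
  [0, 20, 0, 0, 0],
  [0, 20, 0, 0, 0],
  [0, 18, 0, 0, 0],
  [0, 15, 0, 0, 0],
  [0, 10, 0, 0, 0],
  [0, 5, 0, 0, 0],
  [0, 3, 0, 0, 0],
  [0, 0, 0, 0, 0],
])

```text
t: 25.8
eef_pos: [598.4, -213.3, 146.7]
tcp_rot: [-0.796, 1.57, -0.648]
ft_force: [0.0, 0.2, -0.2]
opening: 0.999
```

Run:
```python
from h import *
go([537.7,-222,159],8.9)
s=shot('side','8')
cv2.imwrite('pics/s8.png',cv2.resize(s['pixels'][60:200,270:430,::-1],(640,560),interpolation=cv2.INTER_CUBIC))
```

```text
pos [ 598.4 -213.3  146.7] q6 -0.59 F [ 0.   0.2 -0.2] open 0.999 t 25.8 xaxis [ 0. -0. -1.]
jaw yaw 8.5
shift tool [-12.3   0.3 -61.3]
turn -0.4
```

View pics/s8.png

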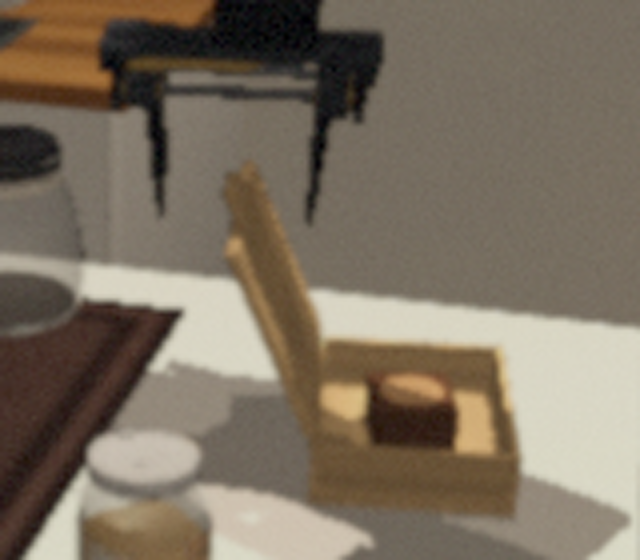

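The fingers (tips at crop (160,215) and (308,222)) straddle the leaning tab at (240,185). I'll narrow the gap, then carry the lid up along its arc.

Request:
apply_moves([
  [0.55, 0, 0, 0, -0.4],
  [0.55, 0, 0, 0, 0],
  [0.55, 0, 0, 0, 0],
  [0.55, 0, 0, 0, 0],
  [0.55, 0, 0, 0, 0],
  [0.55, 0, 0, 0, 0],
  [0.55, 0, 0, 0, 0],
  [0.55, 0, 0, 0, 0],
])

```text
t: 26.65
eef_pos: [598.2, -213.4, 146.5]
tcp_rot: [-2.01, 1.571, -1.855]
ft_force: [0.4, -0.6, -0.2]
opening: 0.458
```

Request:
apply_moves([
  [0.55, -1.7, 0, -5, 0],
  [0.55, -1.7, 0, -5, 0],
  [0.55, -1.7, 0, -5, 0],
  [0.55, -1.7, 0, -5, 0],
  [0.55, -1.7, 0, -5, 0],
  [0.55, -1.7, 0, -5, 0],
  [0.55, 0, 0, 0, 0],
])

```text
t: 27.35
eef_pos: [568.0, -218.2, 157.1]
tcp_rot: [-1.242, 1.571, -1.087]
ft_force: [1.2, 0.1, 0.4]
opening: 0.449
```

Request:
apply_moves([
  [0.55, -0.4, 0, -5, 0],
  [0.55, -0.4, 0, -5, 0],
  [0.55, -0.4, 0, -5, 0],
  [0.55, -0.4, 0, -5, 0],
  [0.55, -0.4, 0, -5, 0],
  [0.55, -0.4, 0, -3, 0],
  [0.55, 0, 0, -2, 0],
  [0.55, 0, 0, -1, 0],
  [0.55, 0, 0, 0, 0],
  [0.55, 0, 0, 0, 0],
])

```text
t: 28.35
eef_pos: [538.0, -222.8, 159.1]
tcp_rot: [-1.428, 1.571, -1.273]
ft_force: [0.2, -0.0, 0.2]
opening: 0.449
```

Run:
```python
from h import *
go([537.7,-222,159],8.9)
```

```text
pos [ 538.  -222.8  159.1] q6 -0.66 F [ 0.2 -0.   0.2] open 0.449 t 28.4 xaxis [ 0. -0. -1.]
jaw yaw 8.9
shift tool [ 0.1  0.9 -0.2]
turn -0.0
```

Request:
apply_moves([
  [0.65, 0, 0.9, 0, 0],
  [0.7, 0, 0, 0, 0],
  [0.75, 0, 0, 0, 0],
  [0.8, 0, 0, 0, 0],
  [0.8, 0, 0, 0, 0],
  [0.84, 0, 0, 0, 0],
  [0.84, 0, 0, 0, 0],
])

```text
t: 29.05
eef_pos: [537.7, -221.9, 159.1]
tcp_rot: [-2.471, 1.571, -2.316]
ft_force: [0.6, 0.3, 0.7]
opening: 0.168
```

Request:
apply_moves([
  [0.88, 0, 0, 0, 0],
  [1, 0, 0, 0, 0],
  [1, 0, 0, 0, 0],
  [1, 0, 0, 0, 0],
  [1, 0, 0, 0, 0],
  [1, 0, 0, 0, 0],
])

```text
t: 29.65
eef_pos: [537.9, -221.9, 159.1]
tcp_rot: [-0.757, 1.571, -0.602]
ft_force: [1.1, -0.5, -0.9]
opening: 0.105
```

Run:
```python
from h import *
go([537.7,-222,159],8.9); print(status.state()['moment'])
s=shot('side','9');t=shot('top','9')
a=cv2.resize(s['pixels'][50:190,300:420,::-1],(480,560),interpolation=cv2.INTER_CUBIC)
b=cv2.resize(t['pixels'][160:300,375:455,::-1],(320,560),interpolation=cv2.INTER_CUBIC)
cv2.imwrite('pics/f9.png',np.hstack([a,b]))
y=np.radians(8.9); ey=np.array([-np.sin(y),np.cos(y),0]);ex=np.array([np.cos(y),np.sin(y),0])
for H in ([537.7,-222,50.5],[541.2,-220.4,50.5]):
    H=np.array(H)
    for th in (1.521,1.571,1.621):
        d=-ex*np.cos(th)+np.array([0,0,np.sin(th)]); print(th,((proj(s,[H+90*ey,H+90*ey+140*d,H+158*d+22*ey])-[300,50]+.5)*4).round().tolist())
```

```text
pos [ 537.9 -221.9  159.1] q6 -0.66 F [ 1.1 -0.5 -0.9] open 0.105 t 29.6 xaxis [ 0. -0. -1.]
jaw yaw 8.9
shift tool [ 0.1 -0.  -0.2]
turn -0.0
[ 0.07442594 -0.43037188 -0.00136234]
1.521 [[192.0, 477.0], [216.0, 278.0], [221.0, 214.0]]
1.571 [[192.0, 477.0], [205.0, 277.0], [209.0, 213.0]]
1.621 [[192.0, 477.0], [194.0, 277.0], [197.0, 213.0]]
1.521 [[186.0, 477.0], [210.0, 278.0], [215.0, 214.0]]
1.571 [[186.0, 477.0], [199.0, 277.0], [203.0, 213.0]]
1.621 [[186.0, 477.0], [188.0, 277.0], [191.0, 213.0]]
```

View pics/f9.png

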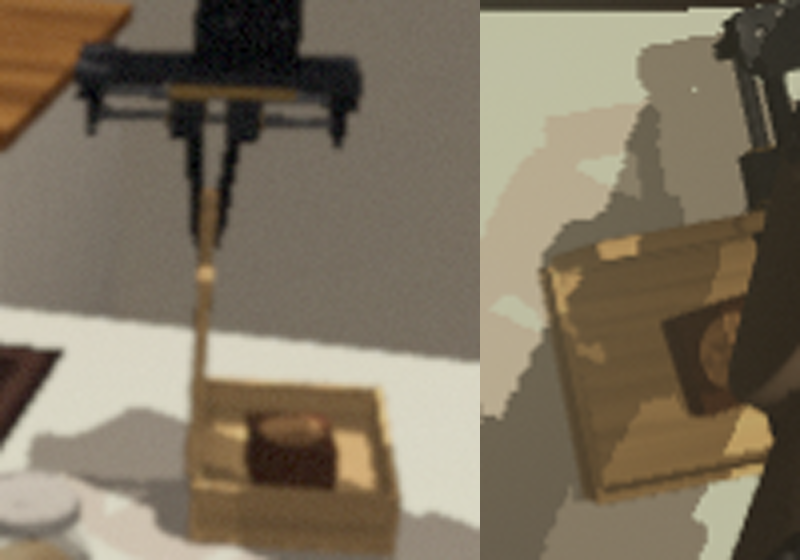

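The fingers hold the lid (opening 10 mm, its thickness). In the side view it runs from crop (192,475) to (205,272), right on the predicted vertical line. I'll check the slope numerically before handing in.

Run:
```python
from h import *
s=load('side','9'); p=s['pixels'].astype(float); rb=cv2.resize((p[:,:,0]-p[:,:,2])[:, 340:360],None,fx=8,fy=1,interpolation=cv2.INTER_CUBIC)
R=[];E=[]
for r in range(120,146):
    w=np.where(rb[r]>35)[0]
    if len(w): R.append(r);E.append(((w[0]+.5)/8-.5+340,(w[-1]+.5)/8-.5+340))
E=np.array(E);R=np.array(R);print(np.c_[R,E][::3].round(1).tolist())
print('left slope px/row',np.polyfit(R,E[:,0],1)[0])
y=np.radians(8.9); ey=np.array([-np.sin(y),np.cos(y),0]);ex=np.array([np.cos(y),np.sin(y),0]);H=np.array([538.,-222,50.5])
for th in (1.521,1.571,1.621):
    d=-ex*np.cos(th)+np.array([0,0,np.sin(th)]);n=ex*np.sin(th)+np.array([0,0,np.cos(th)])
    a,b=proj(s,[H+90*ey+5*n+135*d,H+90*ey+5*n+50*d]);print(th,(b-a)[0]/(b-a)[1],a,b)
f=status.state();print(f['ft_force'],f['moment'],f['opening'],f['t'])
```

```text
[[120.0, 348.4, 353.2], [123.0, 348.8, 352.6], [126.0, 348.8, 352.3], [129.0, 348.2, 351.8], [132.0, 348.3, 351.8], [135.0, 348.4, 351.2], [138.0, 348.2, 351.1], [141.0, 347.9, 350.9], [144.0, 347.7, 359.4]]
left slope px/row -0.04192307692307639
1.521 -0.11930696234006906 [351.23099196 120.60433448] [347.55339742 151.42897767]
1.571 -0.062458989304033034 [348.5158743  120.49004072] [346.58283455 151.43898454]
1.621 -0.005985182262611891 [345.80027835 120.50421611] [345.61480476 151.49301201]
[ 0.70763177  0.69064795 -1.01603859] [ 0.06527832 -0.49433501 -0.02962343] 0.102719032025732 29.75
```

The slope suggests an angle between 1.57 and 1.59. There is also a small steady moment (-0.46 N m), so I'll try a 1.5 mm nudge toward the robot and see whether both improve.

Request:
apply_moves([
  [1, 0, 0, -0.8, 0],
  [1, 0, 0, -0.7, 0],
  [1, 0, 0, 0, 0],
  [1, 0, 0, 0, 0],
])

```text
t: 30.15
eef_pos: [536.6, -222.1, 159.1]
tcp_rot: [-0.316, 1.57, -0.162]
ft_force: [4.8, 1.4, -3.9]
opening: 0.103
```

Run:
```python
from h import *
m=[]
for i in range(4):
    s=shot('side','10'); f=status.state(); m.append(np.r_[f['ft_force'],f['moment']])
print(np.mean(m,0).round(2),f['eef_pos'],f['opening'],f['t'])
```

```text
[ 5.12  1.16 -3.02  0.3  -1.61  0.03] [ 536.461472   -222.18466106  159.16539606] 0.10486098918786864 30.35
```

The moment grew to -1.6 N m, so the true balance is the other way. Extrapolating to zero gives x of about 538.5, so I'll move +2.0 mm.

Request:
apply_moves([
  [1, 0, 0, 1.0, 0],
  [1, 0, 0, 1.0, 0],
  [1, 0, 0, 0, 0],
  [1, 0, 0, 0, 0],
  [1, 0, 0, 0, 0],
])

```text
t: 30.85
eef_pos: [538.0, -221.9, 159.1]
tcp_rot: [3.123, 1.57, -3.005]
ft_force: [-0.1, 0.1, -0.7]
opening: 0.105
```

Run:
```python
from h import *
m=[]
for i in range(4):
    s=shot('side','11'); f=status.state(); m.append(np.r_[f['ft_force'],f['moment']])
print(np.mean(m,0).round(2),f['eef_pos'],f['opening'],f['t'],f['qvel'].round(3))
if abs(np.mean(m,0)[4])<0.3: print(env.job_done())
```

```text
[ 0.7  -0.46 -0.16 -0.04 -0.32  0.01] [ 538.05587216 -221.89530263  159.1438761 ] 0.10141168476931596 31.05 [-0.     0.001  0.001  0.    -0.001 -0.002]
```

Run:
```python
from h import *
print(env.job_done())
```

```text
the job is handed in; nothing more can be done
None
```

I put both loose coasters on top of the one in the box. Then I brought the lid up to its balance point and handed the job in at about 31 s, still gripping the tab.

**Pile:** the cork centres of the three coasters agree to about 1 mm in the top camera. I checked the yaw of the second coaster (15.8° against 15.4° for the one below). The third was set to the same angle by the gripper and not measured separately.

**Lid:** the gripper opening is 10 mm, which is the lid's thickness. In the last readings the force was under 1 N and the moment was -0.32 N m. The side-view slope gives about 1.57 to 1.59 rad.

**Checks that failed or disagreed:**
- **Reported height:** the reported tool height was about 32 mm too low. My first grasp closed above coaster b. Lowering the closed fingers to find the error pressed on that coaster with 13 N. I worked with that offset from then on, and the next contacts matched it.
- **Lid trim:** a 1.5 mm nudge based on the camera slope raised the force to 5 N. I reversed it and set the position by the force readings. A small moment remains, so the lid may be about 0.01 rad off vertical.

I did not touch the mug, the jars or the pink and white look-alikes.

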